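Close the tubs and the bottle under the sink

TASK

Close the three open containers: put the lid that fits on the round tub and the lid that fits on the oblong tub, each pushed down flat on its rim, and press the bottle's flip cap fully shut, with all three left standing upright. The small round lid fits neither tub: leave it where it is, and leave the brush, strainer and pail in place too.

Things in the scene. Friction and masses are not known exactly. Their poses are not given: they have to be found in the camera images.
- round_tub: (In mm) Open round white plastic tub, loose, 104 outside diameter, 90 high, wall 4 (mouth 96). Origin: centre of its underside, z up.
- oblong_tub: (In mm) Open rectangular white plastic tub, loose, 90 (x) by 130 (y) outside, 80 high, wall 4 (mouth 82 by 122). Origin: centre of its underside, z up.
- round_lid: (In mm) Lid of the round tub, white plastic, lying plug down: round plate 108 diameter, 6 thick, over a tapered plug 12 deep, 91 diameter at the plate and 81 at the bottom. On top a grip bar 16 (x) by 50 (y), 30 high, its top 48 above the origin. Origin: centre of the plug's underside, z up. Seated, the origin is 78 above the round tub's origin.
- oblong_lid: (In mm) Lid of the oblong tub, white plastic, lying plug down: plate 94 (x) by 134 (y), 6 thick, over a stepped plug 12 deep, 77 by 117 at the plate and 70 by 110 at the bottom. On top a grip bar 16 (x) by 50 (y), 30 high, its top 48 above the origin. Origin: centre of the plug's underside, z up. Seated, either way round, the origin is 68 above the oblong tub's origin.
- spare_lid: (In mm) Small spare lid, white plastic, lying plug down: round plate 80 diameter, fits neither tub; to be left. On top a grip bar 16 (x) by 50 (y), 30 high, its top 48 above the origin. Origin: centre of the plug's underside, z up.
- bottle: (In mm) Squat purple plastic bottle, full (about 0.85 kg), loose: 90 diameter up to 90 high, then narrowing to a neck 64 in diameter whose top is 120 high. Its white flip cap is hinged at its +x side. Origin: centre of its underside, z up.
- cap (a joint): (In mm) Stiff hinge of the bottle's flip cap, a disc 64 in diameter and 10 thick: 0 = shut (its top then 132 above the bottle's origin), about 1.57 = standing upright, 2.1 = fully open, leaning away to the bottle's +x; it stays where it is left. Starts open between 1.3 and 1.9. Shut, the disc is centred on the bottle's axis; its free edge is 66 from the hinge.
- cap_hinge (a point): (In mm) Hinge axis of the cap, 34 from the bottle's axis along the bottle's +x, 121 above the bottle's origin; the hinge line runs along the bottle's y.
- cap_middle (a point): (In mm) Centre of the cap's outer face (the face that is on top when shut), 34 from the hinge.
- brush: (In mm) Bystander: wooden-backed floor brush lying bristles down, 55 by 190, 52 high. Origin: centre of its underside.
- strainer: (In mm) Bystander: grey silicone sink strainer, 92 diameter, 22 high. Origin: centre of its underside.
- pail: (In mm) Bystander: small galvanised steel pail, 150 diameter at the rim, 130 high, wire bail to 155. Origin: centre of its underside.

How it is judged (in metres and radians):
At the end, for the whole second after the job is handed in: Each lid seated on its own tub (height within 3 mm, centres within 8 mm, level within 0.06 rad, at rest), flip cap shut to under 0.07 rad, tubs and bottle upright on the cupboard base, spare lid, brush, strainer and pail within 40 mm of their starts (z of round_lid in the frame of round_tub between 0.075 and 0.081 m and horizontal distance between round_lid and round_tub below 0.008 m and angle between each of round_lid, round_tub, oblong_lid, oblong_tub, bottle's own z axis and vertical below 0.06 rad and linear speed of each of round_lid, oblong_lid below 0.02 m/s and z of oblong_lid in the frame of oblong_tub between 0.065 and 0.071 m and horizontal distance between oblong_lid and oblong_tub below 0.008 m and value of joint cap below 0.07 rad and height (world z) of each of bottle, round_tub, oblong_tub below 0.01 m and distance of each of spare_lid, brush, strainer, pail from where it was at the start of the episode below 0.04 m); the robot touches nothing.
It fails at once if the small spare lid is pushed more than 40 mm from its place (distance of spare_lid from where it was at the start of the episode above 0.04 m).
It fails at once if the brush, strainer or pail is pushed more than 40 mm from its place (distance of any of brush, strainer, pail from where it was at the start of the episode above 0.04 m).
It fails at once if the bottle or a tub is tipped over (angle between any of bottle, round_tub, oblong_tub's own z axis and vertical above 0.6 rad).
It also fails if it takes over 67 s, if anything falls off the work surface, if the arm or the gripper's body presses on something with over 40 N, if the wrist force passes 120 N, or if a joint passes its speed limit or range.

ROBOT

A 6-joint arm with a two-finger parallel gripper is mounted at the origin on the work surface. World frame = base frame: x ahead of the robot, y to its left, z up, the work surface at z = 0. Lengths are in m, angles in degrees, forces in N, time in s.
With the tool pointing down it reaches from about 0.35 to 0.975 m from the base axis. Payload 7.1 kg.
Tool frame: the origin (TCP) lies midway between the tips of the shut fingers; the grasp point (between the pads) lies env.hold_point_z behind it (env.hold_point_z is the distance from the TCP to the grasp point, in m); z points along the fingers, y is the line along which they close (so a half turn about z gives the same grasp; the last joint's range is limited). The gripper opens to 88 mm and grips with 3 to 60 N. Pads are 20 mm wide; open, the fingers measure 115 mm over their backs; the gripper's body (75 mm by 178 mm) begins 61 mm behind the grasp point.
Start: joints at [65.374, 24.242, 93.386, -0, 62.372, -1.089], TCP at [0.25, 0.573, 0.223] pointing down, gripper open.
Joint ranges: [-172.04, 172.04], [-51.8, 120.97], [4.93, 147.93], [-75.15, 255.16], [6.16, 154.13], [-145.62, 145.62]. Speed limits (degrees/s): [136.94, 136.94, 172.46, 180, 180, 180].

INTERFACE

Orientations are given as a 3x3 rotation matrix whose columns are the frame's x, y, z axes.
In Python, from station import env gives the robot as it stands.
- The arm moves only by the tool carry_out, never from a script. Its argument "deltas" is a list that holds one entry, the list of rows, each a list of 7 numbers: the shift along the tool's x, y, z in cm, then the turn, a rotation vector about the tool's x, y, z in rad, then the gripper's target within -1 to 1 (fully open at 1, half-way at 0, shut at -1). In form: [[[tx, ty, tz, ax, ay, az, grip], ...]]. A call has 1 to 12 rows; each row is the pose to reach, as a shift and turn from the pose commanded when the call began, along the tool's axes at that moment; what a row does not reach only later rows make up. A row lasts 1/8 s, in which the tool goes at most 62.5 mm and 10.7 degrees, less where a joint would pass 70% of its speed; a pose out of reach is approached as far as the arm can. A call with a gripper value outside its range is refused whole. The fingers move at their own pace and stop on an object; "grip_force" is the grip in N (left out, the last holds). Time passes only in rows, so rows that repeat a pose let the fingers close. It gives the time, the measured TCP pose, the force, the opening and the grip force at its end, in the units of the state.
- env.state(): the state, without advancing time (a new reading comes with each control period).
- env.read_camera(name): name is "scene" or "top" or "wrist"; returns a dict with "pixels" (420x560x3 uint8, red, green, blue), "mtx" (3x3 intrinsics, pixels), "k1" (the pictures are not rectified: a ray, as slopes to the right and down, at radius r is drawn at 1 + k1 r^2 times it, then the intrinsics apply), "R" (3x3) and "t" (3): a world point X has camera coordinates R X + t; the wrist camera has in their place "hand_eye" (4x4, takes a point from camera to tool coordinates, whose origin is the TCP and whose axes are the flange's). Camera axes: x right, y down, z forward; pixel columns grow to the right and rows downward; lengths in m; the calibration is good to about 2 mm. A picture is of the moment at which its call begins: read the wrist's pose just before it. There is no depth.
- env.close_job(): hands the job in; it is judged then, once.
The state is a dict: "time": time; "joint_positions": joint angles; "joint_velocities": joint speeds; "effort": joint torques, N m; "position": TCP position; "ee_rot": TCP orientation; "force": force on the tool from outside, world axes, zero at the start; "torque": the same for the moment, N m; "width": opening from 0.0 (shut) to 1.0 (fully open); "grasp_force": force on a finger pad.
Only numpy, scipy, OpenCV 4.12 (cv2) and the standard library are available. Lean on these libraries where they do the work, as an engineer would, in place of code of your own. Each camera call takes 0.05 s, during which the arm holds its last target. There are 200 camera calls.

## Working session

There is one attempt and no reset: what is moved stays moved. The work goes in short steps, Python scripts to look and compute and a tool call to move; the robot and the scene stay as the last step left them, time stands still between calls to the robot, and variables do not carry over. Pictures are saved under pics/ and viewed, at most 10 in all, crops included, and the job is handed in when it is done.

Besides the shell and the picture viewer there is one more tool, called after ">>>" as name(argument=value, ...) on one line, values as JSON. carry_out: Moves the arm, as the interface text tells. Its arguments: {"type":"object","properties":{"deltas":{"type":"array"},"grip_force":{"type":"number"}},"required":["deltas"]}

```bash
mkdir -p pics; ls; python3 - <<'E'
from station import env
import cv2,pickle
d={}
for n in("scene","top","wrist"):
    s=env.state(); c=env.read_camera(n); d[n]=(s,c)
    cv2.imwrite(f"pics/{n}0.png",c["pixels"][:,:,::-1])
    print(n,c["mtx"].tolist(),c["k1"],c.get("R"),c.get("t"),c.get("hand_eye"))
pickle.dump(d,open("d0.pkl","wb"))
print(env.hold_point_z,s)
E
```

```text
pics
scene [[530.8875939283141, 0.0, 275.15961175733236], [0.0, 530.8875939283141, 207.7448218999901], [0.0, 0.0, 1.0]] -0.15557341488961202 [[-0.82750607  0.56112161 -0.01939713]
 [ 0.31423783  0.43423459 -0.8442126 ]
 [-0.46528303 -0.70468636 -0.53565739]] [ 0.51875879 -0.09968154  1.87402166] None
top [[512.4206599979154, 0.0, 280.800663748439], [0.0, 512.4206599979154, 214.97456663173537], [0.0, 0.0, 1.0]] -0.07354877653721421 [[ 0.0284354  -0.99956303  0.00807296]
 [-0.98140379 -0.02945077 -0.189682  ]
 [ 0.18983687 -0.00252915 -0.98181239]] [-0.02648485  0.60833363  1.82225704] None
wrist [[319.8162797864739, 0.0, 281.33360796846625], [0.0, 319.8162797864739, 214.73981048302952], [0.0, 0.0, 1.0]] 0.006492624836999172 None None [[-3.35137458e-04 -9.61381479e-01 -2.75219076e-01  7.58572380e-02]
 [ 9.99999909e-01 -2.49086951e-04 -3.47613427e-04 -6.96269105e-04]
 [ 2.65635630e-04 -2.75219167e-01  9.61381474e-01 -1.62661020e-01]
 [ 0.00000000e+00  0.00000000e+00  0.00000000e+00  1.00000000e+00]]
0.0187 {'time': 0.1, 'joint_positions': array([ 6.53743988e+01,  2.42810803e+01,  9.34279069e+01, -1.13635532e-03,
        6.23724721e+01, -1.08983388e+00]), 'joint_velocities': array([-0.02329754, -0.17277734, -0.1466056 , -0.07429146,  0.0186842 ,
       -0.00428807]), 'effort': array([-4.49216368e-04, -5.45613420e+01, -2.74324572e+01,  6.44720905e-02,
        1.87789451e-02, -1.68966989e-05]), 'position': array([0.24935413, 0.57253988, 0.22196239]), 'ee_rot': array([[-9.16814649e-01,  3.99312619e-01, -5.76443800e-04],
       [ 3.99313035e-01,  9.16813727e-01, -1.29974778e-03],
       [ 9.48589876e-06, -1.42180933e-03, -9.99998989e-01]]), 'force': array([ 0.52910339,  0.25737214, -0.52762415]), 'torque': array([-0.0469084 , -0.07964161,  0.03693806]), 'grasp_force': 0.0, 'width': 0.9963427744588215}
```

View pics/top0.png

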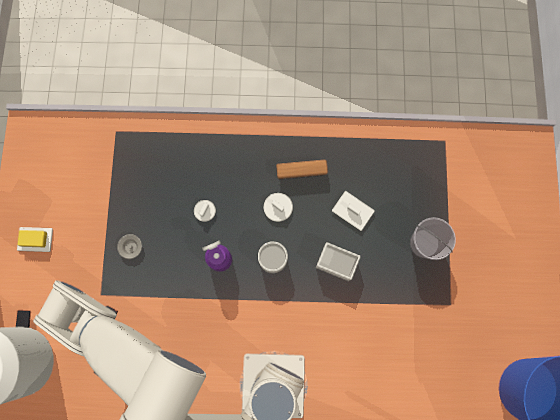

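View pics/scene0.png

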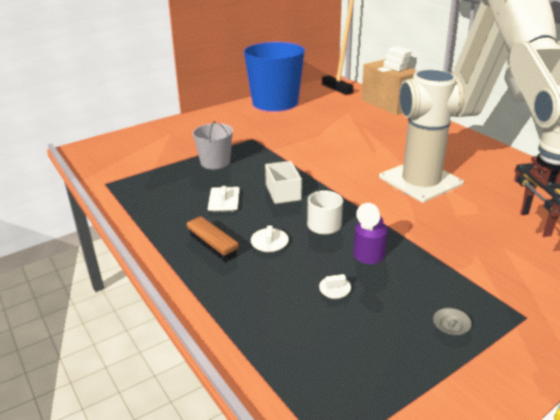

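The top view shows the spare lid at (205,211), strainer (129,246), bottle (217,257) with its cap toward (212,246), round lid (278,207), round tub (272,257), oblong lid (353,211), oblong tub (339,261), brush (302,169) and pail (433,238). The scene view confirms the cap stands open on the side away from the robot.

```bash
cat > h.py <<'E'
import numpy as np, cv2
def pose(c,s):
    if "hand_eye" in c and c["hand_eye"] is not None:
        H=np.array(c["hand_eye"]); Rt=np.array(s["ee_rot"])
        return Rt@H[:3,:3], Rt@H[:3,3]+s["position"]
    R=np.array(c["R"]); return R.T, -R.T@np.array(c["t"])
def rays(c,s,px):
    px=np.asarray(px,float).reshape(-1,1,2)
    n=cv2.undistortPoints(px,c["mtx"],np.array([c["k1"],0,0,0,0.])).reshape(-1,2)
    A,o=pose(c,s); return np.c_[n,np.ones(len(n))]@A.T,o
def cast(c,s,px,z):
    d,o=rays(c,s,px); return o+d*((z-o[2])/d[:,2])[:,None]
def project(c,s,X):
    A,o=pose(c,s); p=(np.atleast_2d(X)-o)@A
    n=p[:,:2]/p[:,2:]; n=n*(1+c["k1"]*(n**2).sum(1))[:,None]
    return n@np.array(c["mtx"])[:2,:2].T+np.array(c["mtx"])[:2,2]
def blobs(mask,amin):
    cs,_=cv2.findContours(mask,cv2.RETR_EXTERNAL,cv2.CHAIN_APPROX_NONE)
    return [k for k in cs if cv2.contourArea(k)>amin]
def rect(P):
    "min-area rectangle of xy points (m): centre, size, long-axis angle deg"
    (c,sz,a)=cv2.minAreaRect((P[:,:2]*1000).astype(np.float32))
    if sz[0]<sz[1]: a+=90; sz=sz[::-1]
    return np.round(np.array(c)/1000,4),np.round(sz,1),round((a+90)%180-90,1)
def fromtool(s,target):
    "shift in cm in tool axes to world target"
    return np.round(np.array(s["ee_rot"]).T@(np.array(target)-s["position"])*100,2)
E
python3 - <<'E'
import pickle
from h import *
d=pickle.load(open("d0.pkl","rb")); s,c=d["top"]
im=c["pixels"]; hsv=cv2.cvtColor(im,cv2.COLOR_RGB2HSV)
w=((hsv[...,2]>120)&(hsv[...,1]<60)).astype(np.uint8)*255
w[:140]=0;w[300:]=0;w[:,:105]=0;w[:,410:]=0
for k in blobs(w,40):
    m=k.reshape(-1,2).mean(0)
    for z in(.018,.085): print(m.round(),z,rect(cast(c,s,k,z)))
p=((hsv[...,0]>130)&(hsv[...,0]<155)&(hsv[...,1]>90)&(hsv[...,2]>40)).astype(np.uint8)*255
for k in blobs(p,40):
    print("purple",k.reshape(-1,2).mean(0),rect(cast(c,s,k,.09)))
E
```

```text
[338. 261.] 0.018 (array([ 0.4499, -0.2246]), array([140.2, 103.7]), 69.2)
[338. 261.] 0.085 (array([ 0.4429, -0.2168]), array([135.2, 100.1]), 69.2)
[272. 256.] 0.018 (array([0.4599, 0.0174]), array([114.9, 107.3]), 1.7)
[272. 256.] 0.085 (array([0.4525, 0.0167]), array([110.9, 103.5]), 1.7)
[211. 246.] 0.018 (array([0.4915, 0.2459]), array([67.8, 19.5]), -63.9)
[211. 246.] 0.085 (array([0.483, 0.237]), array([65.4, 18.8]), -63.9)
[129. 246.] 0.018 (array([0.4814, 0.5518]), array([89.9, 88.2]), 48.3)
[129. 246.] 0.085 (array([0.4732, 0.5321]), array([86.7, 85. ]), 48.3)
[204. 210.] 0.018 (array([0.6263, 0.2793]), array([79.9, 79.1]), -42.1)
[204. 210.] 0.085 (array([0.613 , 0.2693]), array([77. , 76.3]), -42.1)
[278. 207.] 0.018 (array([0.6471, 0.0044]), array([109.2, 107.6]), -88.3)
[278. 207.] 0.085 (array([0.6331, 0.0041]), array([105.3, 103.8]), -88.3)
[353. 210.] 0.018 (array([ 0.6434, -0.2792]), array([135.9,  96.9]), 57.0)
[353. 210.] 0.085 (array([ 0.6295, -0.2695]), array([131.1,  93.4]), 57.0)
purple [218.08108108 257.78378378] (array([0.438 , 0.2089]), array([90.5, 89.3]), 26.5)
```

>>> carry_out(deltas=[[[-20,-18,-8,0,0,-0.2,1],[-43.8,-38,-8,0,0,-0.41,1],[-43.8,-38,-8,0,0,-0.41,1],[-43.8,-38,-8,0,0,-0.41,1],[-43.8,-38,-8,0,0,-0.41,1],[-43.8,-38,-8,0,0,-0.41,1],[-43.8,-38,-8,0,0,-0.41,1],[-43.8,-38,-8,0,0,-0.41,1],[-43.8,-38,-8,0,0,-0.41,1],[-43.8,-38,-8,0,0,-0.41,1],[-43.8,-38,-8,0,0,-0.41,1],[-43.8,-38,-8,0,0,-0.41,1]]])

```text
time: 1.65
position: [0.4988, 0.0502, 0.3023]
ee_rot: [[-1.0, 0.001, -0.001], [0.001, 1.0, 0.0], [0.001, 0.0, -1.0]]
force: [-0.4, 0.5, 0.4]
width: 1.002
grasp_force: 0.0
```

```bash
python3 - <<'E'
from station import env
import pickle
from h import *
s=env.state(); c=env.read_camera("wrist"); pickle.dump((s,c),open("w1.pkl","wb"))
cv2.imwrite("pics/w1.png",c["pixels"][:,:,::-1]); print(s["time"],s["position"],s["ee_rot"])
E
```

```text
1.65 [0.49877707 0.05019772 0.30231452] [[-9.99999236e-01  8.26410483e-04 -9.19510100e-04]
 [ 8.26194344e-04  9.99999631e-01  2.35413387e-04]
 [ 9.19704308e-04  2.34653513e-04 -9.99999550e-01]]
```

View pics/w1.png

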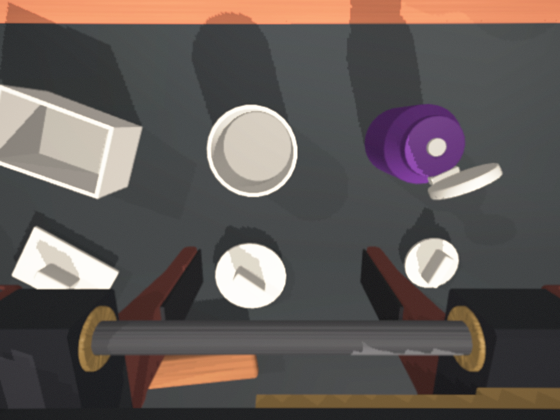

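The wrist view (image up points toward the robot) shows the round tub rim at (252,150), bottle neck (436,147), cap (465,181), round lid (250,275), spare lid (431,262), oblong lid (65,265) and oblong tub (60,140). I'll enlarge the lids to get their bar directions.

```bash
python3 - <<'E'
import pickle
from h import *
s,c=pickle.load(open("w1.pkl","rb")); im=c["pixels"]
a=cv2.resize(im[235:315,210:295],None,fx=4,fy=4,interpolation=cv2.INTER_CUBIC)
b=cv2.resize(im[220:300,5:125],None,fx=3.2,fy=4,interpolation=cv2.INTER_CUBIC)
cv2.imwrite("pics/crop1.png",np.hstack([a,b])[:,:,::-1])
hsv=cv2.cvtColor(im,cv2.COLOR_RGB2HSV)
w=((hsv[...,2]>95)&(hsv[...,1]<60)).astype(np.uint8)*255; w[300:]=0
for k in blobs(w,300):
    m=k.reshape(-1,2).mean(0)
    for z in(.018,.09): print(m.round(),z,rect(cast(c,s,k,z)))
E
```

```text
[250. 274.] 0.018 (array([0.641 , 0.0014]), array([110.8,  93.8]), 89.9)
[250. 274.] 0.09 (array([0.6058, 0.0092]), array([92.9, 78.7]), 89.9)
[431. 263.] 0.018 (array([0.6277, 0.2767]), array([82.8, 82.4]), 90.0)
[431. 263.] 0.09 (array([0.5947, 0.2402]), array([69.4, 69.2]), 90.0)
[ 62. 266.] 0.018 (array([ 0.6429, -0.2811]), array([137.4,  98.9]), 56.8)
[ 62. 266.] 0.09 (array([ 0.6074, -0.2278]), array([115.3,  83. ]), 56.8)
[463. 180.] 0.018 (array([0.498 , 0.3065]), array([103.7,  44.4]), -71.7)
[463. 180.] 0.09 (array([0.4859, 0.2651]), array([87. , 37.2]), -71.7)
[252. 150.] 0.018 (array([0.461 , 0.0086]), array([125.8, 125.8]), -0.0)
[252. 150.] 0.09 (array([0.4548, 0.0152]), array([105.6, 105.5]), -0.0)
[ 64. 140.] 0.018 (array([ 0.4507, -0.2446]), array([184.7, 121.6]), 69.4)
[ 64. 140.] 0.09 (array([ 0.4462, -0.1972]), array([155., 102.]), 69.4)
```

View pics/crop1.png

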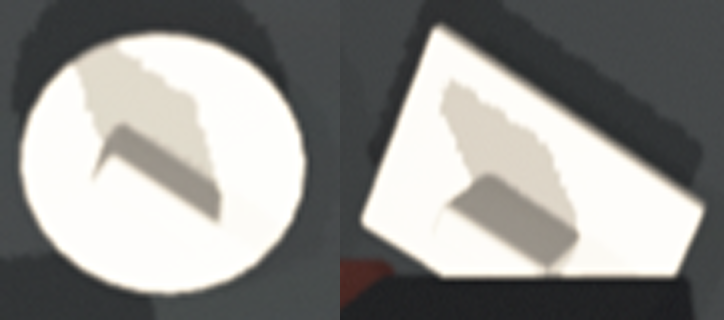

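The crop shows the round lid's bar near face, with its top edge running from about (237,272) to (264.5,290.5). The oblong bar runs along the plate's long side.

```bash
python3 - <<'E'
import pickle
from h import *
s,c=pickle.load(open("w1.pkl","rb")); im=c["pixels"]
hsv=cv2.cvtColor(im,cv2.COLOR_RGB2HSV)
w=((hsv[...,2]>130)&(hsv[...,1]<60)).astype(np.uint8)*255; w[318:]=0; w[:,:205]=0;w[:,300:]=0
for k in blobs(w,300):
    for z in(.018,.09):
        P=cast(c,s,k,z); print(rect(P),cv2.minEnclosingCircle((P[:,:2]*1000).astype(np.float32)))
for z,px in((.048,[[237,272],[264.5,290.5]]),(.018,[[239.5,266.2],[265,283.7]])):
    P=cast(c,s,px,z); v=P[1]-P[0]; print(P[:,:2],np.hypot(*v[:2]),np.degrees(np.arctan2(v[1],v[0])),P.mean(0))
for z,q in((.12,[[436,147]]),(.13,[[430,187],[501,170]])): print(cast(c,s,q,z))
E
```

```text
(array([0.6492, 0.0018]), array([109.4, 109.2]), -62.4) ((648.8779296875, 1.7071141004562378), 55.25481414794922)
(array([0.6128, 0.0095]), array([91.8, 91.6]), -62.4) ((612.4691772460938, 9.437835693359375), 46.355674743652344)
(array([0.4602, 0.0089]), array([125. , 124.4]), 90.0) ((460.7080078125, 8.990893363952637), 62.94390106201172)
(array([0.4542, 0.0155]), array([104.9, 104.3]), 90.0) ((454.60540771484375, 15.548576354980469), 52.80638122558594)
[[ 0.62674235 -0.01376804]
 [ 0.65625668  0.02505539]] 0.04876837198929716 52.75720093260448 [0.64149951 0.00564368 0.048     ]
[[ 0.63174232 -0.01415145]
 [ 0.6613175   0.02423747]] 0.04846030336801743 52.38901570034537 [0.64652991 0.00504301 0.018     ]
[[0.44702181 0.21312922 0.12      ]]
[[0.48794452 0.20754396 0.13      ]
 [0.47006067 0.27918154 0.13      ]]
```

>>> carry_out(deltas=[[[-10,-3,8,0,0,0.18,1],[-15,-4.8,16,0,0,0.36,1],[-15,-4.8,20.2,0,0,0.54,1],[-15,-4.8,20.2,0,0,0.72,1],[-15,-4.8,20.2,0,0,0.9,1],[-15,-4.8,20.2,0,0,1.08,1],[-15,-4.8,20.2,0,0,1.26,1],[-15,-4.8,20.2,0,0,1.44,1],[-15,-4.8,20.2,0,0,1.62,1],[-15,-4.8,20.2,0,0,1.8,1],[-15,-4.8,20.2,0,0,1.98,1],[-15,-4.8,20.2,0,0,2.16,1]]])

```text
time: 3.2
position: [0.6489, 0.0034, 0.1005]
ee_rot: [[0.56, 0.829, -0.001], [0.829, -0.56, 0.0], [-0.0, -0.001, -1.0]]
force: [-0.0, 0.4, 0.4]
width: 1.001
grasp_force: 0.0
```

```bash
python3 - <<'E'
from station import env
import pickle
from h import *
s=env.state(); c=env.read_camera("wrist"); pickle.dump((s,c),open("w2.pkl","wb"))
cv2.imwrite("pics/w2.png",c["pixels"][:,:,::-1]); print(s["joint_positions"],s["position"],np.degrees(np.arctan2(s["ee_rot"][1][0],s["ee_rot"][0][0])))
print(fromtool(s,[.649,.002,.022]))
E
```

```text
[-7.55497935e-01  3.47068659e+01  9.42498668e+01  9.34961580e-03
  5.10748972e+01  3.32627207e+01] [0.64888844 0.00338366 0.10052852] 55.975907944077704
[-0.11  0.09  7.85]
```

View pics/w2.png

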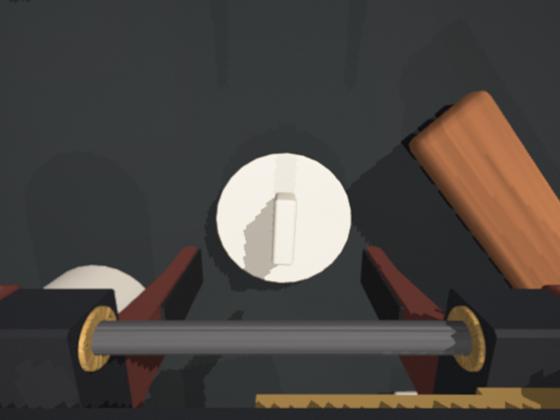

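The bar runs (287,197)–(283,265), centred between the fingers and 3° off. I'll descend and grip.

>>> carry_out(deltas=[[[0,0.1,4,0,0,0.06,1],[0,0.1,7.8,0,0,0.06,1],[0,0.1,7.8,0,0,0.06,1],[0,0.1,7.8,0,0,0.06,-1],[0,0.1,7.8,0,0,0.06,-1],[0,0.1,7.8,0,0,0.06,-1],[0,0.1,7.8,0,0,0.06,-1],[0,0.1,7.8,0,0,0.06,-1],[0,0.1,7.8,0,0,0.06,-1],[0,0.1,7.8,0,0,0.06,-1]]], grip_force=30)

```text
time: 4.5
position: [0.6501, 0.001, 0.0226]
ee_rot: [[0.605, 0.796, -0.0], [0.796, -0.605, 0.0], [-0.0, -0.0, -1.0]]
force: [-1.1, -0.2, 0.9]
width: 0.242
grasp_force: 0.0
```

```bash
python3 - <<'E'
from station import env
from h import *
s=env.state(); print(s["position"],s["ee_rot"])
print(fromtool(s,[.454,.015,.19]),fromtool(s,[.454,.015,.108]))
E
```

```text
[0.65012854 0.00098245 0.02264972] [[ 6.05214558e-01  7.96062392e-01 -8.07867503e-05]
 [ 7.96062395e-01 -6.05214560e-01  3.44636663e-06]
 [-4.61497947e-05 -6.63970852e-05 -9.99999997e-01]]
[-10.75 -16.46 -16.73] [-10.75 -16.46  -8.53]
```

>>> carry_out(deltas=[[[0,0,0,0,0,0,-1],[0,0,0,0,0,0,-1],[0,0,0,0,0,0,-1],[0,0,-2,0,0,0,-1],[0,0,-8,0,0,0,-1],[0,0,-14,0,0,0,-1],[-5.4,-8.2,-16.7,0,0,0,-1],[-9,-13,-16.7,0,0,0,-1],[-9,-13,-16.7,0,0,0,-1],[-9,-13,-16.7,0,0,0,-1]]])

```text
time: 5.75
position: [0.4902, 0.0081, 0.1912]
ee_rot: [[0.605, 0.796, 0.001], [0.796, -0.605, -0.0], [0.0, 0.001, -1.0]]
force: [1.0, 0.7, -0.1]
width: 0.181
grasp_force: 30.0
```

```bash
python3 - <<'E'
from station import env
import pickle
from h import *
s,c=pickle.load(open("w2.pkl","rb")); im=c["pixels"]
hsv=cv2.cvtColor(im,cv2.COLOR_RGB2HSV)
w=((hsv[...,2]>110)&(hsv[...,1]<70)).astype(np.uint8)*255; w[300:]=0; w[:,:205]=0;w[:,370:]=0
for k in blobs(w,300): print(rect(cast(c,s,k,.018)))
s=env.state(); c=env.read_camera("wrist"); pickle.dump((s,c),open("w3.pkl","wb"))
cv2.imwrite("pics/w3.png",c["pixels"][:,:,::-1]); print(s["position"],s["width"])
print(fromtool(s,[.454,.015,.108]))
t=env.read_camera("top"); pickle.dump((s,t),open("t3.pkl","wb"))
E
```

```text
(array([0.6493, 0.0016]), array([107.9, 107.9]), -80.1)
[0.49017033 0.00814547 0.19123986] 0.18072170781892324
[-1.65 -3.3   8.32]
```

View pics/w3.png

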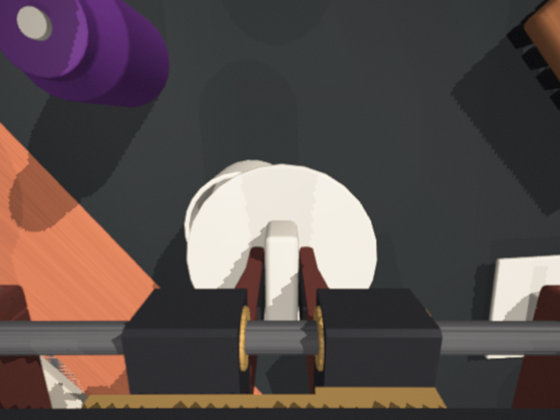

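The round lid is held level in the gripper, just over the tub rim (200,220). I'll place it.

>>> carry_out(deltas=[[[-1.65,-3.3,0,0,0,0,-1],[-1.65,-3.3,3,0,0,0,-1],[-1.65,-3.3,6,0,0,0,-1],[-1.65,-3.3,7.5,0,0,0,-1],[-1.65,-3.3,8.3,0,0,0,-1],[-1.65,-3.3,8.8,0,0,0,-1],[-1.65,-3.3,9.1,0,0,0,-1],[-1.65,-3.3,9.2,0,0,0,-1],[-1.65,-3.3,9.2,0,0,0,-1]]])

```text
time: 6.98
position: [0.4564, 0.015, 0.1002]
ee_rot: [[0.605, 0.796, 0.001], [0.796, -0.605, 0.0], [0.001, 0.001, -1.0]]
force: [-9.4, 0.9, 29.7]
width: 0.181
grasp_force: 30.0
```

>>> carry_out(deltas=[[[0,0,-0.1,0,0,0,-0.4],[0,0,-0.1,0,0,0,-0.4],[0,0,-0.1,0,0,0,-0.4],[0,0,-0.1,0,0,0,-0.4],[0,0,-3,0,0,0,-0.4],[0,0,-8,0,0,0,-0.4],[0,0,-14,0,0,0,1],[0,0,-20,0,0,0,1],[0,0,-20,0,0,0,1]]])

```text
time: 8.1
position: [0.4587, 0.0149, 0.3021]
ee_rot: [[0.605, 0.796, 0.009], [0.796, -0.605, 0.0], [0.006, 0.007, -1.0]]
force: [0.3, 1.0, -1.4]
width: 0.602
grasp_force: 0.0
```

```bash
python3 - <<'E'
from station import env
import pickle
from h import *
s=env.state(); c=env.read_camera("wrist"); pickle.dump((s,c),open("w4.pkl","wb")); print(s["position"])
im=c["pixels"];hsv=cv2.cvtColor(im,cv2.COLOR_RGB2HSV)
w=((hsv[...,2]>110)&(hsv[...,1]<70)).astype(np.uint8)*255; w[300:]=0
for k in blobs(w,300): print(k.reshape(-1,2).mean(0),rect(cast(c,s,k,.096)))
print(project(c,s,[[.443,-.217,.08]]), fromtool(s,[.543,-.25,.30]), np.degrees(np.arctan2(s["ee_rot"][1][0],s["ee_rot"][0][0])),s["joint_positions"][5])
E
```

```text
[0.4586676  0.01489405 0.30211285]
[ 53.05594406 288.74125874] (array([0.1505, 0.085 ]), array([78.8, 39.3]), -7.1)
[379.39344262 274.52459016] (array([ 0.4933, -0.147 ]), array([68. , 34.7]), -88.1)
[497.61090909 255.08727273] (array([ 0.6186, -0.2194]), array([113.6,  80. ]), 56.7)
[278.48076923 189.3       ] (array([0.4562, 0.0149]), array([109.1, 109. ]), -83.4)
[146.0483871   42.98387097] (array([0.4419, 0.2226]), array([22.5, 20.5]), -37.0)
[163.           7.46464646] (array([0.4792, 0.238 ]), array([44.1, 17.8]), -64.1)
[[372.62353326 325.34823649]] [-15.99  22.74   0.29] 52.75914558839349 37.61684882121287
```

>>> carry_out(deltas=[[[-5,7,0,0,0,-0.07,1],[-16,22.7,0,0,0,-0.07,1],[-16,22.7,0,0,0,-0.07,1],[-16,22.7,0,0,0,-0.07,1],[-16,22.7,0,0,0,-0.07,1],[-16,22.7,0,0,0,-0.07,1],[-16,22.7,0,0,0,-0.07,1]]])

```text
time: 9.02
position: [0.5388, -0.2488, 0.2958]
ee_rot: [[0.548, 0.837, -0.003], [0.837, -0.548, 0.002], [-0.0, -0.003, -1.0]]
force: [0.4, -1.1, -0.0]
width: 0.998
grasp_force: 0.0
```

```bash
python3 - <<'E'
from station import env
import pickle
from h import *
s=env.state(); c=env.read_camera("wrist"); pickle.dump((s,c),open("w5.pkl","wb")); print(s["position"],np.degrees(np.arctan2(s["ee_rot"][1][0],s["ee_rot"][0][0])))
im=c["pixels"];cv2.imwrite("pics/w5.png",im[:,:,::-1]);hsv=cv2.cvtColor(im,cv2.COLOR_RGB2HSV)
w=((hsv[...,2]>110)&(hsv[...,1]<70)).astype(np.uint8)*255; w[300:]=0
for k in blobs(w,600):
  for z in (.018,.08): print(k.reshape(-1,2).mean(0),rect(cast(c,s,k,z)))
E
```

```text
[ 0.53882869 -0.24876375  0.29583247] 56.77720761358628
[210.24438202 203.75280899] (array([ 0.4301, -0.2285]), array([156.5, 120.3]), 69.1)
[210.24438202 203.75280899] (array([ 0.4512, -0.2225]), array([134.5, 103.4]), 69.1)
[360.27027027 154.24924925] (array([ 0.6436, -0.2817]), array([134.3,  95.3]), 56.8)
[360.27027027 154.24924925] (array([ 0.6346, -0.2683]), array([115.4,  81.9]), 56.8)
[85.07002801 35.23809524] (array([0.4294, 0.025 ]), array([168.2,  93.5]), -33.1)
[85.07002801 35.23809524] (array([ 0.4507, -0.0048]), array([144.6,  80.3]), -33.1)
```

View pics/w5.png

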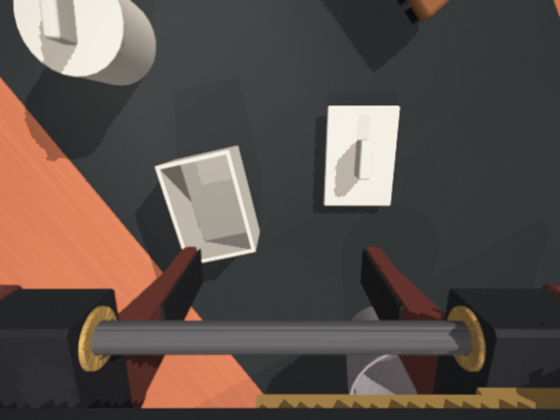

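The view shows the oblong lid, plate (325–399, 106–206), and the oblong tub, rim corners near (157,165), (238,147), (257,249). I'll isolate the bright rim and go to the lid.

```bash
python3 - <<'E'
import pickle
from h import *
s,c=pickle.load(open("w5.pkl","rb")); im=c["pixels"]; g=cv2.cvtColor(im,cv2.COLOR_RGB2GRAY)
print(g[195,155:265].tolist())
for t in(205,215,225,232):
    w=(g>t).astype(np.uint8)*255; w[300:]=0; w[:,:140]=0; w[:,275:]=0; w[:130]=0
    for k in blobs(w,600): print(t,rect(cast(c,s,k,.08)))
P=cast(c,s,[[156.5,165],[238,147],[257.5,249]],.08);print(P,P[[0,2]].mean(0),np.linalg.norm(P[0]-P[1]),np.linalg.norm(P[1]-P[2]))
print(fromtool(s,[.6436,-.2817,.1]),fromtool(s,[.6436,-.2817,.0225]))
E
```

```text
[48, 49, 47, 49, 47, 48, 47, 53, 105, 186, 237, 240, 231, 203, 184, 183, 183, 183, 183, 183, 184, 182, 182, 183, 182, 182, 183, 183, 175, 152, 120, 100, 97, 105, 128, 156, 165, 166, 163, 164, 164, 164, 164, 164, 164, 164, 164, 163, 164, 164, 164, 164, 164, 164, 164, 164, 164, 164, 163, 164, 164, 164, 163, 163, 164, 164, 163, 164, 164, 163, 163, 163, 163, 163, 163, 163, 163, 163, 163, 162, 164, 179, 218, 238, 239, 228, 197, 182, 183, 183, 183, 184, 184, 184, 178, 149, 88, 56, 55, 57, 57, 58, 57, 58, 57, 59, 61, 61, 60, 60]
205 (array([ 0.4463, -0.2213]), array([130.2,  90.4]), 69.3)
215 (array([ 0.4463, -0.2213]), array([129.8,  89.8]), 69.2)
[[ 0.4294948  -0.14493396  0.08      ]
 [ 0.52199719 -0.18057019  0.08      ]
 [ 0.46906787 -0.29784227  0.08      ]] [ 0.44928134 -0.22138812  0.08      ] 0.09912937224749196 0.12866333468177116
[ 2.99 10.64 19.55] [ 2.99 10.66 27.3 ]
```

>>> carry_out(deltas=[[[3,10.6,5,0,0,0,1],[3,10.6,10,0,0,0,1],[3,10.6,15,0,0,0,1],[3,10.6,19.5,0,0,0,1],[3,10.6,19.5,0,0,0,1],[3,10.6,19.5,0,0,0,1]]])

```text
time: 9.82
position: [0.6459, -0.2825, 0.1049]
ee_rot: [[0.547, 0.837, 0.002], [0.837, -0.547, -0.001], [0.0, 0.002, -1.0]]
force: [0.1, 0.2, 0.6]
width: 1.0
grasp_force: 0.0
```

```bash
python3 - <<'E'
from station import env
from h import *
s=env.state(); print(s["position"],np.degrees(np.arctan2(s["ee_rot"][1][0],s["ee_rot"][0][0])),s["joint_velocities"].round(1))
print(fromtool(s,[.6436,-.2817,.0225]))
E
```

```text
[ 0.64594788 -0.28250012  0.1049152 ] 56.81995138874946 [-0.5 -2.  -1.2  0.  -0.3 -0.1]
[-0.06 -0.26  8.24]
```

>>> carry_out(deltas=[[[-0.1,-0.3,4,0,0,0,1],[-0.1,-0.3,8.2,0,0,0,1],[-0.1,-0.3,8.2,0,0,0,1],[-0.1,-0.3,8.2,0,0,0,-1],[-0.1,-0.3,8.2,0,0,0,-1],[-0.1,-0.3,8.2,0,0,0,-1],[-0.1,-0.3,8.2,0,0,0,-1],[-0.1,-0.3,8.2,0,0,0,-1],[-0.1,-0.3,8.2,0,0,0,-1],[-0.1,-0.3,8.2,0,0,0,-1],[-0.1,-0.3,8.2,0,0,0,-1],[-0.1,-0.3,8.2,0,0,0,-1]]])

```text
time: 11.32
position: [0.6418, -0.282, 0.0205]
ee_rot: [[0.548, 0.836, -0.0], [0.836, -0.548, 0.0], [-0.0, -0.0, -1.0]]
force: [0.2, 0.0, -0.4]
width: 0.182
grasp_force: 30.0
```

```bash
python3 - <<'E'
from station import env
from h import *
s=env.state(); print(s["position"],s["width"],s["grasp_force"])
print(fromtool(s,[.4463,-.2213,.18]), fromtool(s,[.6436,-.2817,.0225]))
E
```

```text
[ 0.64180166 -0.28201408  0.02053543] 0.182197191298236 29.99983638525009
[ -5.64 -19.68 -15.94] [ 0.12  0.13 -0.2 ]
```

>>> carry_out(deltas=[[[0,0,-2,0,0,0,-1],[0,0,-7,0,0,0,-1],[0,0,-13,0,0,0,-1],[-2,-7,-16,0,0,-0.1,-1],[-4,-13,-16,0,0,-0.217,-1],[-5.7,-19.7,-16,0,0,-0.217,-1],[-5.7,-19.7,-16,0,0,-0.217,-1],[-5.7,-19.7,-16,0,0,-0.217,-1],[-5.7,-19.7,-16,0,0,-0.217,-1]]])

```text
time: 12.45
position: [0.4474, -0.2225, 0.1818]
ee_rot: [[0.355, 0.935, 0.002], [0.935, -0.355, -0.001], [-0.0, 0.003, -1.0]]
force: [0.7, -0.5, -1.1]
width: 0.177
grasp_force: 30.0
```

```bash
python3 - <<'E'
from station import env
from h import *
s=env.state(); print(s["position"],np.degrees(np.arctan2(s["ee_rot"][1][0],s["ee_rot"][0][0])),s["joint_velocities"].round(1))
print(fromtool(s,[.4463,-.2213,.0885]))
E
```

```text
[ 0.44741418 -0.22247762  0.18177349] 69.20347091019039 [ 0.1  1.1 -0.6 -0.  -0.   0. ]
[ 0.07 -0.17  9.33]
```

>>> carry_out(deltas=[[[0,-0.15,4,0,0,0,-1],[0,-0.15,6.5,0,0,0,-1],[0,-0.15,7.8,0,0,0,-1],[0,-0.15,8.5,0,0,0,-1],[0,-0.15,9,0,0,0,-1],[0,-0.15,9.3,0,0,0,-1],[0,-0.15,9.4,0,0,0,-1],[0,-0.15,9.4,0,0,0,-1]]])

```text
time: 13.45
position: [0.445, -0.2215, 0.0884]
ee_rot: [[0.355, 0.935, 0.001], [0.935, -0.355, -0.001], [-0.0, 0.001, -1.0]]
force: [-4.7, 0.8, 15.0]
width: 0.182
grasp_force: 30.0
```

>>> carry_out(deltas=[[[0,0,-0.1,0,0,0,-0.4],[0,0,-0.1,0,0,0,-0.4],[0,0,-0.1,0,0,0,-0.4],[0,0,-0.1,0,0,0,-0.4],[0,0,-3,0,0,0,-0.4],[0,0,-8,0,0,0,-0.4],[0,0,-14,0,0,0,-0.4],[0,0,-20,0,0,0,-0.4],[0,0,-21,0,0,0,-0.4]]])

```text
time: 14.58
position: [0.4464, -0.2222, 0.301]
ee_rot: [[0.355, 0.935, 0.007], [0.935, -0.355, -0.004], [-0.001, 0.008, -1.0]]
force: [-0.1, -0.2, -0.7]
width: 0.299
grasp_force: 0.0
```

```bash
python3 - <<'E'
from station import env
from h import *
s=env.state(); c=env.read_camera("wrist"); g=cv2.cvtColor(c["pixels"],cv2.COLOR_RGB2GRAY)
for t in(150,200,225):
    w=(g>t).astype(np.uint8)*255; w[300:]=0
    for k in blobs(w,2500): print(t,k.reshape(-1,2).mean(0),rect(cast(c,s,k,.086)))
print(s["position"],fromtool(s,[.45,.22,.30]))
E
```

```text
150 [278.85752688 182.8172043 ] (array([ 0.445 , -0.2205]), array([133.5,  94.3]), 69.2)
150 [ 80.18951613 169.74193548] (array([ 0.2482, -0.1227]), array([343.9, 286.2]), 69.6)
200 [278.89945652 182.64402174] (array([ 0.4453, -0.2199]), array([132.2,  93.1]), 69.2)
225 [278.90217391 182.82608696] (array([ 0.4451, -0.2204]), array([131.1,  92.5]), 69.2)
[ 0.44636415 -0.22224024  0.3009637 ] [ 41.47 -15.36  -0.06]
```

Oblong lid seated (133.5 × 94.3 mm at plate height). Next, the bottle.

>>> carry_out(deltas=[[[6,-2,0,0,0,-0.18,-1],[12,-4,0,0,0,-0.36,-1],[18,-6,0,0,0,-0.54,-1],[24,-8,0,0,0,-0.7,-1],[30,-11,0,0,0,-0.82,-1],[36,-13,0,0,0,-0.82,-1],[41.5,-15.4,0,0,0,-0.82,-1],[41.5,-15.4,0,0,0,-0.82,-1],[41.5,-15.4,0,0,0,-0.82,-1],[41.5,-15.4,0,0,0,-0.82,-1]]])

```text
time: 15.88
position: [0.4476, 0.22, 0.2959]
ee_rot: [[-0.44, 0.898, -0.001], [0.898, 0.44, -0.001], [-0.0, -0.002, -1.0]]
force: [0.8, 0.2, 0.7]
width: 0.005
grasp_force: 0.0
```

```bash
python3 - <<'E'
from station import env
import pickle
from h import *
s=env.state(); c=env.read_camera("wrist"); sc=env.read_camera("scene"); pickle.dump((s,c,sc),open("w6.pkl","wb"))
print(s["position"],np.degrees(np.arctan2(s["ee_rot"][1][0],s["ee_rot"][0][0])))
im=c["pixels"]; p=sc["pixels"][190:275,325:415]
a=cv2.resize(p,(400,378),interpolation=cv2.INTER_CUBIC); b=cv2.resize(im[100:300,180:380],(378,378))
cv2.imwrite("pics/w6.png",np.hstack([a,b])[:,:,::-1])
E
```

```text
[0.44762584 0.21996469 0.29586351] 116.0992114779753
```

View pics/w6.png

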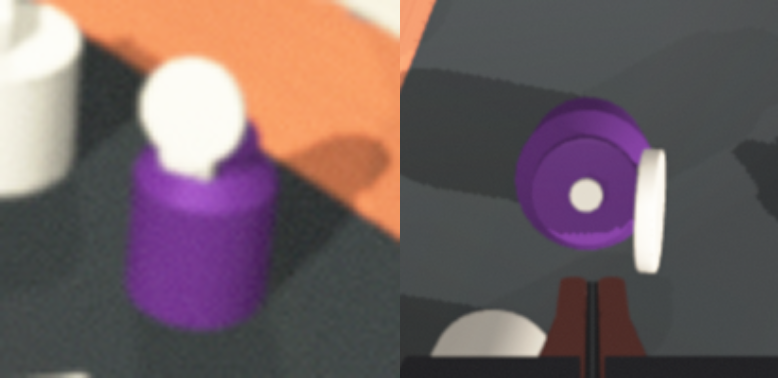

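```bash
python3 - <<'E'
import pickle
from h import *
s,c,sc=pickle.load(open("w6.pkl","rb")); im=c["pixels"];hsv=cv2.cvtColor(im,cv2.COLOR_RGB2HSV)
w=((hsv[...,2]>130)&(hsv[...,1]<70)).astype(np.uint8)*255; w[250:]=0; w[:,:240]=0; w[:,340:]=0
for k in blobs(w,50): print(k.reshape(-1,2).mean(0),k.reshape(-1,2).min(0),k.reshape(-1,2).max(0),[(z,)+rect(cast(c,s,k,z)) for z in(.12,.155,.187)])
p=((hsv[...,0]>130)&(hsv[...,0]<155)&(hsv[...,1]>90)&(hsv[...,2]>40)).astype(np.uint8)*255
for k in blobs(p,500): print(rect(cast(c,s,k,.09)))
# cap centre by crossing scene ray with wrist ray
m=((cv2.cvtColor(sc["pixels"],cv2.COLOR_RGB2HSV)[...,1]<50)&(sc["pixels"][...,0]>150)).astype(np.uint8)*255
m[:195]=0;m[240:]=0;m[:,:350]=0;m[:,:352]=0;m[:,385:]=0
for k in blobs(m,100):
    (u,r,_)=cv2.fitEllipse(k); print("scene cap",u,r)
    d1,o1=rays(sc,None,[u]); 
    q=[k2.reshape(-1,2).mean(0) for k2 in blobs(w,50)]
    for qq in q:
        d2,o2=rays(c,s,[qq]); A=np.c_[d1[0],-d2[0]]; t=np.linalg.lstsq(A,o2-o1,rcond=None)[0]
        print(qq,o1+t[0]*d1[0],o2+t[1]*d2[0])
E
```

```text
[277.94 202.96] [269 194] [287 212] [(0.12, array([0.447 , 0.2102]), array([20.3, 18.8]), -19.5), (0.155, array([0.4436, 0.2182]), array([18.2, 16.9]), -19.5), (0.187, array([0.4405, 0.2255]), array([16.3, 15.1]), -19.5)]
[311.73287671 211.02739726] [303 178] [320 244] [(0.12, array([0.4843, 0.2172]), array([75.1, 18.2]), -65.7), (0.155, array([0.477 , 0.2245]), array([67.3, 16.3]), -65.7), (0.187, array([0.4704, 0.2311]), array([60.2, 14.6]), -65.7)]
(array([0.4405, 0.2134]), array([95.9, 78.9]), -74.6)
scene cap (367.7035827636719, 215.7755584716797) (22.236772537231445, 26.06007957458496)
[277.94 202.96] [0.45332743 0.2017852  0.12830897] [0.44634487 0.21149345 0.12541818]
[311.73287671 211.02739726] [0.4772444  0.22547878 0.15010992] [0.47784801 0.22458707 0.15041685]
```

Reading the picture: neck hole at px (278,203), cap blob centred at (312,211) standing nearly upright. The bottle axis is ≈ (0.447, 0.210), the hinge side ≈ 25°, and the cap angle ≈ 1.4 rad. Next I bring the shut fingers behind the cap.

>>> carry_out(deltas=[[[-1,6.9,0,0,0,0,-1],[-1,6.9,2,0,0,0,-1],[-1,6.9,7,0,0,0,-1],[-1,6.9,11.8,0,0,0,-1],[-1,6.9,11.8,0,0,0,-1],[-1,6.9,11.8,0,0,0,-1]]])

```text
time: 16.73
position: [0.5148, 0.2427, 0.18]
ee_rot: [[-0.441, 0.898, 0.001], [0.898, 0.441, 0.0], [-0.0, 0.001, -1.0]]
force: [-0.7, 0.5, 1.1]
width: 0.002
grasp_force: 0.0
```

```bash
python3 - <<'E'
from station import env
from h import *
s=env.state(); print(s["position"],s["force"])
u=np.array([.906,.423])
for r,z in[(25,178),(15,177),(3.8,176),(-6.9,173),(-16.9,168),(-25.7,161),(-32.9,152.5),(-38.2,143),(-41.5,132),(-41.5,128)]:
    print(r,fromtool(s,[*(np.array([.4778,.2244])+u*r/1000),z/1000]))
E
```

```text
[0.51480208 0.24266509 0.17996542] [-0.70150235  0.54099609  1.06275994]
25 [-0.06 -1.63  0.19]
15 [-0.04 -2.63  0.29]
3.8 [-0.02 -3.75  0.39]
-6.9 [ 0.   -4.82  0.69]
-16.9 [ 0.02 -5.82  1.19]
-25.7 [ 0.04 -6.7   1.89]
-32.9 [ 0.05 -7.42  2.74]
-38.2 [ 0.07 -7.95  3.69]
-41.5 [ 0.07 -8.28  4.79]
-41.5 [ 0.07 -8.28  5.19]
```

>>> carry_out(deltas=[[[0,-1.6,0.2,0,0,0,-1],[0,-2.1,0.2,0,0,0,-1],[0,-2.6,0.3,0,0,0,-1],[0,-3.0,0.3,0,0,0,-1],[0,-3.4,0.35,0,0,0,-1],[0,-3.8,0.4,0,0,0,-1],[0,-4.3,0.5,0,0,0,-1],[0,-4.8,0.7,0,0,0,-1],[0,-5.3,0.95,0,0,0,-1],[0,-5.8,1.2,0,0,0,-1]]])

```text
time: 17.98
position: [0.4618, 0.2171, 0.1664]
ee_rot: [[-0.441, 0.897, -0.0], [0.897, 0.441, -0.0], [0.0, -0.0, -1.0]]
force: [1.1, -0.1, 0.2]
width: 0.002
grasp_force: 0.2
```

```bash
python3 - <<'E'
from station import env
from h import *
s=env.state(); c=env.read_camera("wrist"); sc=env.read_camera("scene"); print(s["position"],s["force"])
a=cv2.resize(sc["pixels"][180:275,325:415],(378,399),interpolation=cv2.INTER_CUBIC); b=cv2.resize(c["pixels"][80:300,180:400],(400,399))
cv2.imwrite("pics/w7.png",np.hstack([a,b])[:,:,::-1])
E
```

```text
[0.46175116 0.21710786 0.16642526] [ 1.11645961 -0.05803555  0.22821082]
```

View pics/w7.png

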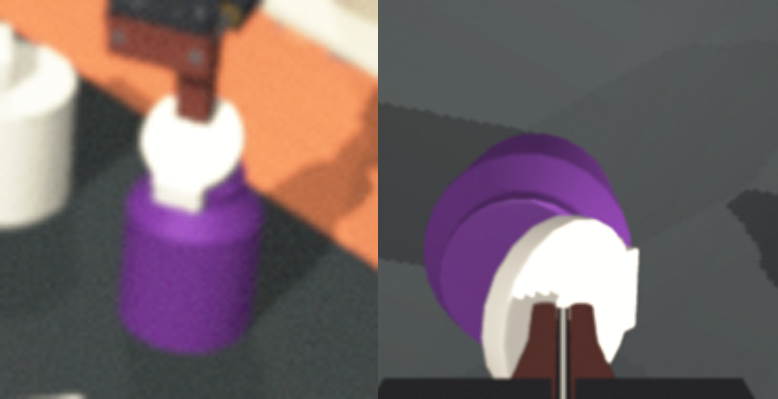

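The cap is folding inward under the fingertips at (563,310) and the bottle stands upright. I'll continue the arc.

>>> carry_out(deltas=[[[0,-0.5,0.3,0,0,0,-1],[0,-0.9,0.6,0,0,0,-1],[0,-1.3,1.0,0,0,0,-1],[0,-1.6,1.4,0,0,0,-1],[0,-1.9,1.9,0,0,0,-1],[0,-2.15,2.4,0,0,0,-1],[0,-2.3,2.9,0,0,0,-1],[0,-2.4,3.3,0,0,0,-1],[0,-2.4,3.6,0,0,0,-1],[0,-2.4,3.7,0,0,0,-1]]])

```text
time: 19.32
position: [0.4404, 0.2065, 0.1311]
ee_rot: [[-0.441, 0.897, -0.001], [0.897, 0.441, -0.0], [-0.0, -0.001, -1.0]]
force: [-9.1, -3.9, 29.2]
width: 0.009
grasp_force: 14.9
```

>>> carry_out(deltas=[[[0,0.1,0.1,0,0,0,-1],[0,0.1,0.1,0,0,0,-1],[0,0.1,0,0,0,0,-1],[0,0.1,-4,0,0,0,-1],[0,0.1,-9,0,0,0,-1],[0,0.1,-15,0,0,0,-1],[0,0.1,-15,0,0,0,-1],[0,0.1,-15,0,0,0,-1]]])

```text
time: 20.32
position: [0.4412, 0.207, 0.2793]
ee_rot: [[-0.441, 0.897, -0.0], [0.897, 0.441, -0.0], [-0.0, -0.0, -1.0]]
force: [-0.2, 0.6, -0.9]
width: 0.008
grasp_force: 0.0
```

```bash
python3 - <<'E'
from station import env
from h import *
s=env.state(); c=env.read_camera("wrist"); sc=env.read_camera("scene"); t=env.read_camera("top"); print(s["time"],s["position"],s["force"])
a=cv2.resize(sc["pixels"][145:285,180:410],(460,280)); t2=cv2.resize(t["pixels"][160:280,100:460],(780,260)); b=cv2.resize(c["pixels"][80:300,150:400],(320,280))
cv2.imwrite("pics/w8.png",np.vstack([np.hstack([a,b]),t2])[:,:,::-1])
hsv=cv2.cvtColor(c["pixels"],cv2.COLOR_RGB2HSV)
w=((hsv[...,2]>130)&(hsv[...,1]<70)).astype(np.uint8)*255; w[290:]=0; w[:,:200]=0; w[:,380:]=0
for k in blobs(w,300): print(k.reshape(-1,2).mean(0),rect(cast(c,s,k,.132)))
E
```

```text
20.325 [0.44122252 0.20701207 0.2792535 ] [-0.23724409  0.57035762 -0.89640103]
[230.8203125 277.703125 ] (array([0.4268, 0.1094]), array([60.2, 28. ]), 24.8)
[292.68041237 198.93298969] (array([0.449 , 0.2124]), array([69.2, 64.4]), 25.7)
```

View pics/w8.png

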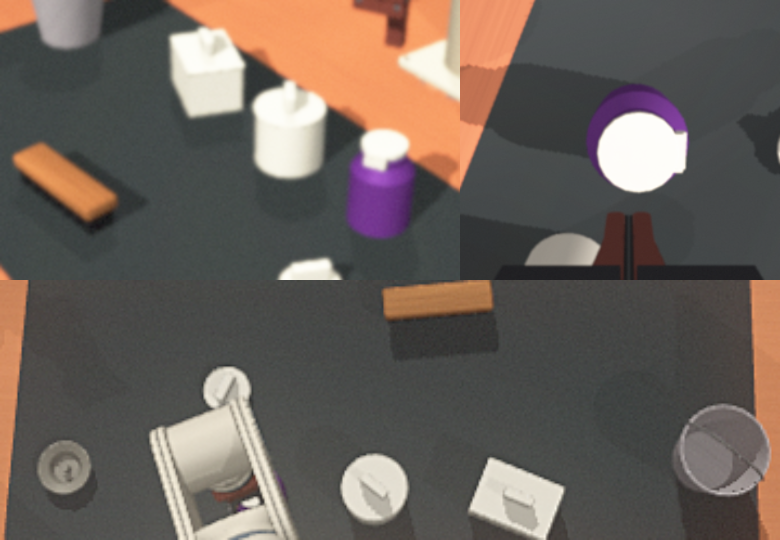

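All three are closed: the cap disc is flat and round at about (638,150), both lids sit level on their tubs, and the bystanders are in place. I'll hand the job in.

```bash
python3 -c "
from station import env
print(env.close_job())"
```

```text
the job is handed in; nothing more can be done
None
```

I handed the job in at about 20 s of robot time: both lids measured seated on their tubs, the bottle's flip cap is pressed shut, everything looked upright and the bystanders unmoved in the last images; the system gave no verdict back.

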